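# Release the folding lid stay and close the laundry chest

### The arm

A 6-joint arm with a two-finger parallel gripper is mounted at the origin on the work surface. World frame = base frame: x ahead of the robot, y to its left, z up, the work surface at z = 0. Lengths are in mm, angles in rad, forces in N, time in s.
With the tool pointing down it reaches from about 300 to 1000 mm from the base axis. Payload 5.1 kg.
Tool frame: the origin (TCP) lies at the very end of the fingers, on their centre line; the grasp point (between the pads) lies 19 mm behind it; z points along the fingers, y is the line along which they close (so a half turn about z gives the same grasp; the last joint's range is limited). The gripper opens to 95 mm and grips with 3 to 60 N. Pads are 20 mm wide; open, the fingers measure 119 mm over their backs; the gripper's body (75 mm by 180 mm) begins 59 mm behind the grasp point.
Start: joints at [-1.371, 0.124, 1.65, -0, 1.367, -0.083], TCP at [181.347, -624.178, 214.656] pointing down, gripper open.
Joint ranges: [-2.61, 2.61], [-1.02, 2.33], [0.03, 2.71], [-1.35, 4.49], [0.32, 2.68], [-2.91, 2.91]. Speed limits (rad/s): [2.57, 2.57, 3.14, 3.14, 3.14, 3.14].

### API

Orientations are given as a unit quaternion [x, y, z, w].
In Python, from rig import * gives the robot as it stands.
- The arm moves only by the shell command python3 -m jog 'ROWS'. ROWS is JSON, a list of rows, each an object with "hand": the gripper command: -1 is fully open, 1 is shut, values between are in proportion; "slide": the shift along the tool's x, y, z in mm, a list of three; "spin": the turn about the tool's z in degrees. A call has 1 to 5 rows; each row is the pose to reach, as a shift and turn from the pose commanded when the call began, along the tool's axes at that moment; what a row does not reach only later rows make up. A row lasts 1/8 s, in which the tool goes at most 62.5 mm and 10.7 degrees, less where a joint would pass 70% of its speed; a pose out of reach is approached as far as the arm can. A call with a gripper value outside its range is refused whole. The fingers move at their own pace and stop on an object; the grip force is fixed at half the most. Time passes only in rows, so rows that repeat a pose let the fingers close. It gives the time, the measured TCP pose, the force, the opening and the grip force at its end, in the units of the state.
- observe(): the state, without advancing time (a new reading comes with each control period).
- get_image(name): name is "side" or "top"; returns a dict with "color" (420x560x3 uint8, red, green, blue), "intrinsics" (3x3 intrinsics, pixels), "T" (4x4, takes a point from camera to world coordinates). Camera axes: x right, y down, z forward; pixel columns grow to the right and rows downward; lengths in mm; the calibration is good to about 2 mm. A picture is of the moment at which its call begins. There is no depth.
- sign_off(): hands the job in; it is judged then, once.
The state is a dict: "time": time; "joints": joint angles; "qvel": joint speeds; "joint_torque": joint torques, N m; "ee_pos": TCP position; "eef_rot": TCP orientation; "wrist_force": force on the tool from outside, world axes, zero at the start; "torque": the same for the moment, N m; "finger_gap": finger opening in mm; "grip_force": force on a finger pad.
Only numpy, scipy, OpenCV 4.12 (cv2) and the standard library are available. Lean on these libraries where they do the work, as an engineer would, in place of code of your own. Each camera call takes 0.05 s, during which the arm holds its last target. There are 200 camera calls.

### The job

The lid of the laundry chest is propped open by its folding metal stay. Lift the stay's knee, which has a brass knob to hold it by, up and towards the front of the chest, well past the point where the two arms lie in a straight line, so that the stay is unlocked; then lower the lid gently until it is fully shut. Leave the detergent bottle, the vase and the brush standing where they are.

Things in the scene. Friction and masses are not known exactly. Their poses are not given: they have to be found in the camera images.
- chest: White box, oak lid; fixed. 240 deep (x) x 260 wide (y) x 100 high without lid, walls 10. Origin: centre of underside, on the counter. x points to its rear, where the lid is hinged; its front faces -x; y to the left end as seen from its front; z up. Contents stay below z = 75. The stay is inside the right-hand end: two flat steel arms, 15 broad, in the upright plane y = -98.
- hinge (a point): Middle of the lid's hinge axis, on the rear edge of the chest's rim: chest x = +120, y = 0, z = +100 mm. The axis runs along the chest's y.
- lid (a joint): Lid's opening angle, rad: 0 shut, flat on the rim; starts at 1.05 (60 deg), leaning forward over the chest, held by the locked stay. Hollow oak tray 240 x 260, 40 deep, walls 10, about 0.45 kg. Stiff hinges: once unlocked it stays at any angle, never falls, and must be pushed down all the way (1 to 7 N near the front edge). Cannot be lowered while the stay is locked.
- lid_front (a point): Point on the lid's outer (top) face, middle of its width, 25 mm from the front edge: a good place to push it down. Measured from the hinge axis: 215 along the lid, 40 out from the plane of the lid's rim. Shut: chest x = -95, z = 140, face up. Open: the outer face looks rearward and up, so the push comes from behind.
- stay_knee (a joint): Angle at the stay's knee, rad: 0 = both arms in a straight line (centre). Starts at -0.16: dropped past centre on its stop, 7 mm under the line, locked. Positive = lifted past centre, unlocked; grows as the lid comes down (0.45 at lid 1.01, 0.63 at lid 0.98, 0.98 at lid 0.87, 2.66 shut). Stiff: stays where left, but raising the lid again relocks it. Lifting takes 3 to 8 N.
- knee_knob (a point): Centre of the brass and black knob on the knee, 24 in diameter, 20 long, axis along the chest's y; pinch its flat ends (20 mm), the tool sloping down rearward in under the leaning lid. It moves on a circle of 77 mm about point stay_pivot. In the chest's x, z: starts at 24, 136; straight at 19, 140; well past centre at -7, 151 (knee 0.63). Upper arm 89 mm, to the lid.
- stay_pivot (a point): Pivot of the stay's lower arm, fixed to the chest's right-hand end: chest x = -24, y = -98, z = 76 mm. The arm swings in the upright plane y = -98.
- detergent: Bystander: white bottle with a blue cap, 72 in diameter, 190 mm high, loose, origin under its centre.
- vase: Bystander: cream vase with an olive sprig, 84 in diameter, 118 mm high (sprig to 260), loose, origin under its centre.
- brush: Bystander: wooden scrubbing brush 130 x 50 x 36 mm, loose, origin under its centre.

How it is judged (in metres and radians):
On the way:
1. the stay's knee has been lifted past centre while the lid is still up (value of joint stay_knee above 0.2 rad and value of joint lid above 0.5 rad), for 0.1 s.
At the end, for the whole second after the job is handed in: The lid is shut and at rest: lid angle under 0.025 rad (about 6 mm at the front edge). The bottle, vase and brush are within 30 mm of where they stood and upright (value of joint lid below 0.025 rad and velocity of joint lid between -0.05 and 0.05 rad/s and distance of each of detergent, vase, brush from where it was at the start of the episode below 0.03 m and angle between each of detergent, vase, brush's own z axis and vertical below 0.3 rad); the robot touches nothing.
It fails at once if a bystander was pushed more than 30 mm or tipped (distance of any of detergent, vase, brush from where it was at the start of the episode above 0.03 m or angle between any of detergent, vase, brush's own z axis and vertical above 0.3 rad).
It fails at once if the lid was slammed: still moving faster than 1.2 rad/s (about 0.3 m/s at its front edge) in the last 0.15 rad before shut (value of joint lid below 0.15 rad and velocity of joint lid below -1.2 rad/s).
It also fails if it takes over 51 s, if anything falls off the work surface, if the arm or the gripper's body presses on something with over 40 N, if the wrist force passes 120 N, or if a joint passes its speed limit or range.

## Working session

There is one attempt and no reset: what is moved stays moved. The work goes in short steps, Python scripts to look and compute and a shell command to move; the robot and the scene stay as the last step left them, time stands still between calls to the robot, and variables do not carry over. Pictures are saved under pics/ and viewed, at most 10 in all, crops included, and the job is handed in when it is done.

```bash
ls; mkdir -p pics; python3 - <<'E'
from rig import *
import cv2
print(observe())
for n in("side","top"):
    g=get_image(n); cv2.imwrite(f"pics/{n}0.png",g["color"][:,:,::-1]); print(n,g["intrinsics"].tolist(),g["T"].round(4).tolist())
E
```

```text
pics
{'time': 0.0, 'joints': array([-1.37058665e+00,  1.24492175e-01,  1.65167835e+00, -2.87526545e-06,
        1.36748704e+00, -8.25941814e-02]), 'qvel': array([-1.92298671e-05,  8.47150126e-04, -1.28103583e-03, -2.68165174e-04,
       -1.12784870e-03, -3.62052002e-04]), 'joint_torque': array([ 1.35774564e-03, -4.17602992e+01, -3.59927595e+01,  7.74884247e-02,
        4.92638745e-02, -1.83401949e-04]), 'ee_pos': array([ 181.22845129, -623.55414354,  213.39284631]), 'eef_rot': array([ 9.90018825e-01,  1.40931401e-01, -6.20866316e-05, -1.03058718e-03]), 'wrist_force': array([-0.85514573,  0.01811338,  0.1657848 ]), 'torque': array([-0.00283903, -0.05903493,  0.02215791]), 'grip_force': 0.0, 'finger_gap': 95.06078138855788}
side [[537.8605804250858, 0.0, 282.38672091002087], [0.0, 537.8605804250858, 213.36934838426262], [0.0, 0.0, 1.0]] [[0.8679, 0.3873, -0.3111, 984.9297], [0.4965, -0.6544, 0.5703, -851.8879], [0.0173, -0.6494, -0.7603, 1287.8384], [0.0, 0.0, 0.0, 1.0]]
top [[496.6309050767503, 0.0, 285.94795136213577], [0.0, 496.6309050767503, 213.23191693595072], [0.0, 0.0, 1.0]] [[-0.0154, -0.9989, 0.0436, 471.1177], [-0.9999, 0.0154, -0.0004, -6.3184], [-0.0003, -0.0436, -0.999, 1357.8033], [0.0, 0.0, 0.0, 1.0]]
```

View pics/side0.png

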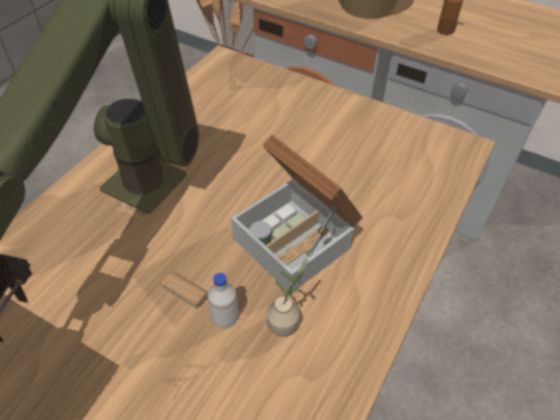

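View pics/top0.png

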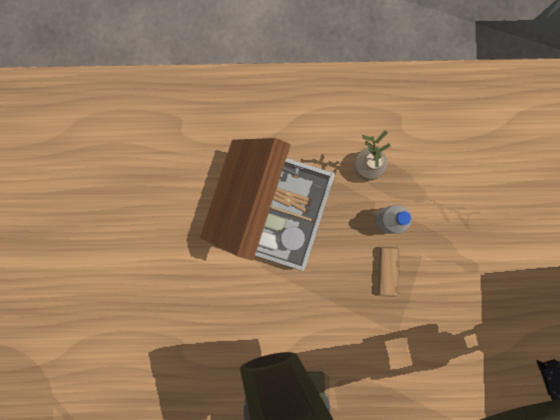

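The top view shows the chest around (270,205) with its front facing right (world -y). The stay is at its upper end, near (293,172). The vase is at (371,163), the bottle at (398,219) and the brush at (390,272). In the side view the knob is near (325,235). I'll enlarge both.

```bash
python3 - <<'E'
import cv2
t=cv2.imread("pics/top0.png")[125:275,195:345];s=cv2.imread("pics/side0.png")[130:280,225:370]
f=lambda a:cv2.convertScaleAbs(cv2.resize(a,None,fx=4,fy=4,interpolation=cv2.INTER_CUBIC),alpha=1.4,beta=15)
cv2.imwrite("pics/tc.png",f(t));cv2.imwrite("pics/sc.png",f(s))
E
```

```text
(no output)
```

View pics/tc.png

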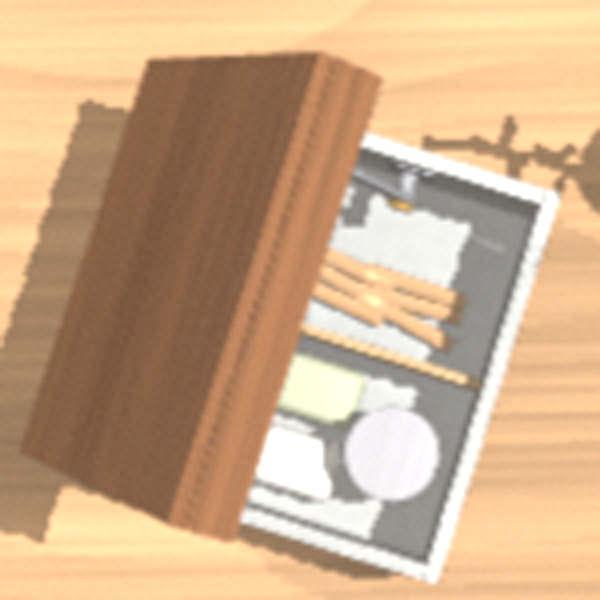

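View pics/sc.png

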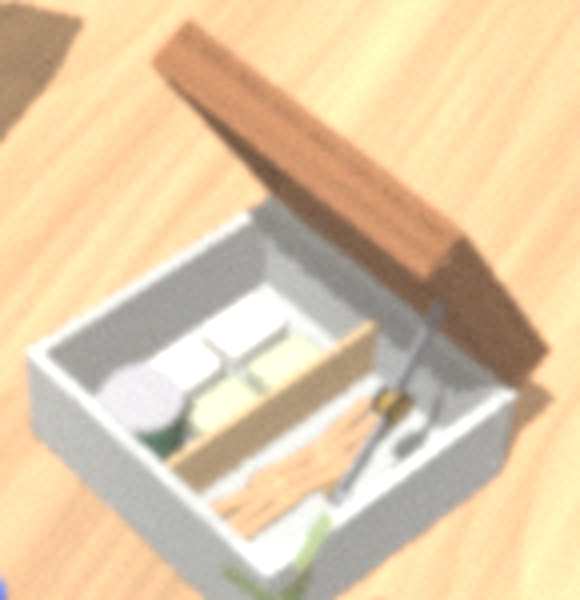

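The crops show the lid and rim corners clearly. In the side crop the knob is at (392,404), the front-left rim corner at (30,350) and the rear-right rim corner at (520,392). Next I'll fit the chest pose, then the knob.

```bash
cat >h.py <<'E'
import numpy as np, json
from scipy.spatial.transform import Rotation as R
C={"side":(np.array([[537.86,0,282.387],[0,537.86,213.369],[0,0,1]]),np.array([[0.8679,0.3873,-0.3111,984.9297],[0.4965,-0.6544,0.5703,-851.8879],[0.0173,-0.6494,-0.7603,1287.8384],[0,0,0,1]])),
"top":(np.array([[496.631,0,285.948],[0,496.631,213.232],[0,0,1]]),np.array([[-0.0154,-0.9989,0.0436,471.1177],[-0.9999,0.0154,-0.0004,-6.3184],[-0.0003,-0.0436,-0.999,1357.8033],[0,0,0,1]]))}
def proj(c,p):
    K,T=C[c]; q=K@(T[:3,:3].T@(np.asarray(p)-T[:3,3])); return q[:2]/q[2]
def w(P,p): # chest->world ; P=x,y,yaw
    return R.from_euler('z',P[2]).apply(p)+[P[0],P[1],0]
E
cat >fit.py <<'E'
from h import *
from scipy.optimize import least_squares
o={"top":(195,125),"side":(225,130)}
D=[("top",323,52,34.6,-130,328),("top",382,78,0,-130,308),("top",240,540,0,130,308),("top",172,522,34.6,130,328),("top",150,60,154.6,-130,120),("top",22,452,154.6,130,120),
("top",560,190,-120,-130,100),("top",437,582,-120,130,100),("side",30,350,-120,130,100),("side",265,572,-120,-130,100),("side",518,392,120,-130,100),
("side",190,20,34.6,130,328),("side",155,62,0,130,308),("side",425,278,0,-130,308),("side",465,238,34.6,-130,328),("side",548,352,154.6,-130,120)]
def res(P):return np.array([proj(c,w(P,(a,b,d)))-[o[c][0]+(u+.5)/4-.5,o[c][1]+(v+.5)/4-.5] for c,u,v,a,b,d in D]).ravel()
s=min((least_squares(res,[500,0,y],loss='soft_l1') for y in (1,1.5,2)),key=lambda s:s.cost)
P=s.x;print(P.tolist());print(res(P).reshape(-1,2).round(1).tolist())
k=np.array([225+392/4,130+404/4])
for y in range(-100,-64,4):print(y,(proj("side",w(P,(24,y,136)))-k).round(1),w(P,(24,y,136)).round(0))
for n,u,v,z in(("vase",371,163,60),("det",398,219,190),("brush",390,272,36)):
    K,T=C["top"];d=T[:3,:3]@np.linalg.inv(K)@[u,v,1];q=T[:3,3]+d*(z-T[2,3])/d[2]
    print(n,q.round(),(R.from_euler('z',-P[2]).apply(q-[P[0],P[1],0])).round())
E
python3 fit.py
```

```text
[541.5572964899183, 21.812050801554552, 1.2476513414949524]
[[-0.2, -0.6], [0.7, -0.4], [-1.1, 0.9], [-0.6, 0.8], [-0.7, -0.7], [-0.8, 0.1], [0.4, 0.8], [0.4, 0.6], [-1.0, 0.7], [1.1, 2.1], [0.1, 0.8], [-0.3, -0.3], [-1.3, 0.4], [-0.2, 1.0], [0.5, -1.3], [1.8, 0.2]]
-100 [0.8 0.6] [644.  13. 136.]
-96 [-0.2 -0.2] [640.  14. 136.]
-92 [-1.3 -1.1] [636.  15. 136.]
-88 [-2.3 -1.9] [633.  17. 136.]
-84 [-3.3 -2.8] [629.  18. 136.]
-80 [-4.3 -3.6] [625.  19. 136.]
-76 [-5.3 -4.5] [621.  20. 136.]
-72 [-6.3 -5.3] [617.  22. 136.]
-68 [-7.3 -6.2] [614.  23. 136.]
vase [ 656. -232.   60.] [-204. -190.   60.]
det [ 504. -270.  190.] [-289.  -58.  190.]
brush [ 369. -280.   36.] [-341.   68.   36.]
```

The knob lies at about chest (24,-97,136), which matches the spec. Jog only offers slides and spin, but the knob needs a sloping tool, so I'll check the tool's help text first.

Help documents nothing more. "A pose out of reach is approached as far as the arm can" may tilt the tool, so I'll test it in free space: inward towards the base from the start, where an inward tilt would point rearward at the chest.

```bash
python3 -m jog '[{"hand":-1,"slide":[0,-300,0],"spin":0},{"hand":-1,"slide":[0,-300,0],"spin":0},{"hand":-1,"slide":[0,-300,0],"spin":0},{"hand":-1,"slide":[0,-300,0],"spin":0},{"hand":-1,"slide":[0,-300,0],"spin":0}]'
python3 -m jog '[{"hand":-1,"slide":[0,-150,0],"spin":0},{"hand":-1,"slide":[0,-150,0],"spin":0},{"hand":-1,"slide":[0,-150,0],"spin":0},{"hand":-1,"slide":[0,-150,0],"spin":0}]'
python3 -c "
from rig import *
from scipy.spatial.transform import Rotation as R
o=observe();print(o['time'],o['joints'].round(3),o['ee_pos'].round(1),R.from_quat(o['eef_rot']).as_matrix().round(3))"
```

```text
time: 0.72
ee_pos: [97.2, -333.9, 213.9]
eef_rot: [0.99, 0.141, -0.0, -0.0]
wrist_force: [-0.1, -0.5, 2.0]
finger_gap: 94.9
grip_force: 0.0
time: 1.23
ee_pos: [63.2, -218.0, 217.3]
eef_rot: [0.99, 0.141, -0.001, -0.009]
wrist_force: [0.7, -0.2, 0.1]
finger_gap: 95.5
grip_force: 0.0
1.225 [-1.521 -1.024  2.443 -0.005  1.74  -0.233] [  63.2 -218.   217.3] [[ 0.96   0.279 -0.005]
 [ 0.279 -0.96   0.017]
 [-0.    -0.018 -1.   ]]
```

```bash
cat > o.py <<'E'
from rig import *
from scipy.spatial.transform import Rotation as R
o=observe();print(o['time'],o['joints'].round(3),o['ee_pos'].round(1),R.from_quat(o['eef_rot']).as_matrix().round(3).tolist())
E
python3 -m jog '[{"hand":-1,"slide":[0,-200,0],"spin":0},{"hand":-1,"slide":[0,-200,0],"spin":0},{"hand":-1,"slide":[0,-200,0],"spin":0},{"hand":-1,"slide":[0,-200,0],"spin":0}]'>/dev/null; python3 o.py
```

```text
1.725 [-1.523 -1.024  2.413 -0.016  1.816 -0.238] [  58.9 -202.9  235.8] [[0.96, 0.279, -0.019], [0.279, -0.958, 0.063], [-0.0, -0.066, -0.998]]
```

```bash

python3 -m jog '[{"hand":-1,"slide":[0,100,0],"spin":0},{"hand":-1,"slide":[0,100,0],"spin":0},{"hand":-1,"slide":[0,100,0],"spin":0}]'>/dev/null; python3 o.py
```

```text
2.1 [-1.45  -0.679  2.272 -0.011  1.619 -0.163] [  87.  -299.1  227.6] [[0.96, 0.279, -0.019], [0.28, -0.958, 0.069], [0.001, -0.071, -0.997]]
```

The tilt persists after an out-of-reach command, so it can be ratcheted. I'll move to the azimuth where an inward tilt points at the chest's rear, then measure which command tilts fastest.

```bash

python3 -m jog '[{"hand":-1,"slide":[-170,-63,0],"spin":0},{"hand":-1,"slide":[-170,-63,0],"spin":0},{"hand":-1,"slide":[-170,-63,0],"spin":0},{"hand":-1,"slide":[-170,-63,0],"spin":0}]'>/dev/null; python3 o.py
python3 -m jog '[{"hand":-1,"slide":[56,-82,0],"spin":0},{"hand":-1,"slide":[56,-82,0],"spin":0}]'>/dev/null; python3 o.py
python3 -m jog '[{"hand":-1,"slide":[56,-82,0],"spin":0}]'>/dev/null; python3 o.py
python3 -m jog '[{"hand":-1,"slide":[560,-820,0],"spin":0}]'>/dev/null; python3 o.py
```

```text
2.6 [-2.035 -0.73   2.29  -0.046  1.631 -0.738] [ -97.3 -284.1  233. ] [[0.963, 0.268, -0.019], [0.269, -0.961, 0.065], [-0.001, -0.067, -0.998]]
2.85 [-2.072 -1.025  2.409 -0.051  1.818 -0.796] [ -64.6 -199.3  238.9] [[0.96, 0.279, -0.014], [0.279, -0.957, 0.077], [0.008, -0.078, -0.997]]
2.975 [-2.055 -1.024  2.395 -0.06   1.869 -0.781] [ -57.6 -189.   248.4] [[0.96, 0.279, -0.005], [0.277, -0.954, 0.113], [0.027, -0.11, -0.994]]
3.1 [-2.03  -1.025  2.372 -0.067  1.927 -0.761] [ -49.1 -178.6  263.6] [[0.96, 0.279, 0.002], [0.276, -0.95, 0.147], [0.043, -0.141, -0.989]]
```

Single-row calls tilt about 0.035 rad each. Continuing with these, biased downward so the tool stays away from the base.

```bash

python3 -m jog '[{"hand":-1,"slide":[40,-60,30],"spin":0}]'>/dev/null; python3 o.py
python3 -m jog '[{"hand":-1,"slide":[40,-60,30],"spin":0}]'>/dev/null; python3 o.py
python3 -m jog '[{"hand":-1,"slide":[40,-60,0],"spin":0}]'>/dev/null; python3 o.py
python3 -m jog '[{"hand":-1,"slide":[40,-60,-30],"spin":0}]'>/dev/null; python3 o.py
```

```text
3.225 [-2.004 -1.024  2.387 -0.073  1.946 -0.737] [ -42.2 -171.5  256.1] [[0.96, 0.279, 0.008], [0.273, -0.945, 0.18], [0.058, -0.171, -0.984]]
3.35 [-1.97  -1.025  2.406 -0.077  1.969 -0.703] [ -32.9 -162.8  246.8] [[0.96, 0.279, 0.016], [0.269, -0.938, 0.219], [0.076, -0.206, -0.976]]
3.475 [-1.92  -1.024  2.379 -0.076  2.037 -0.656] [ -19.3 -151.5  265.7] [[0.96, 0.28, 0.021], [0.265, -0.929, 0.257], [0.091, -0.241, -0.966]]
3.6 [-1.865 -1.024  2.307 -0.071  2.135 -0.605] [  -4.2 -138.2  311.4] [[0.96, 0.28, 0.022], [0.263, -0.923, 0.279], [0.098, -0.262, -0.96]]
```

Tilt is now 16° but the tool is getting close to the base. I'll go round, high over the scene, to the outer reach limit at azimuth about 71°, where the same trick tilts the tool the same way with clear space around it.

```bash
cat > s.py <<'E'
import sys
from o import *; import numpy as np
M=R.from_quat(o['eef_rot']).as_matrix();p=o['ee_pos']
for a in sys.argv[1:]:
    q=np.array(eval(a));d=M.T@(q-p);print(a,d.round(0),'rows',(np.linalg.norm(d)/62.5).round(1));p=q
E
python3 s.py [150,-400,450] [430,-230,520] [560,150,520] [400,550,520] [325,800,520]
```

```text
3.6 [-1.865 -1.024  2.307 -0.071  2.135 -0.605] [  -4.2 -138.2  311.4] [[0.96, 0.28, 0.022], [0.263, -0.923, 0.279], [0.098, -0.262, -0.96]]
[150,-400,450] [  93.  249. -203.] rows 5.3
[430,-230,520] [320. -97. -14.] rows 5.4
[560,150,520] [ 225. -314.  109.] rows 6.4
[400,550,520] [ -48. -414.  108.] rows 6.9
[325,800,520] [  -6. -252.   68.] rows 4.2
```

```bash

python3 -m jog '[{"hand":-1,"slide":[93,249,-203],"spin":0},{"hand":-1,"slide":[93,249,-203],"spin":0},{"hand":-1,"slide":[93,249,-203],"spin":0},{"hand":-1,"slide":[93,249,-203],"spin":0},{"hand":-1,"slide":[93,249,-203],"spin":0}]'>/dev/null; python3 o.py
python3 -m jog '[{"hand":-1,"slide":[320,-97,-14],"spin":0},{"hand":-1,"slide":[320,-97,-14],"spin":0},{"hand":-1,"slide":[320,-97,-14],"spin":0},{"hand":-1,"slide":[320,-97,-14],"spin":0},{"hand":-1,"slide":[320,-97,-14],"spin":0}]'>/dev/null; python3 s.py [560,150,520] [400,550,520] [325,800,520]
```

```text
4.225 [-1.397 -0.291  1.681  0.074  2.022 -0.086] [ 141.3 -384.1  444.5] [[0.96, 0.281, 0.019], [0.265, -0.924, 0.275], [0.095, -0.258, -0.961]]
4.85 [-0.759 -0.237  1.531  0.236  2.016  0.615] [ 401.9 -221.9  508.4] [[0.96, 0.28, 0.019], [0.264, -0.925, 0.274], [0.094, -0.258, -0.962]]
[560,150,520] [ 251. -303.   94.] rows 6.5
[400,550,520] [ -48. -415.  106.] rows 6.9
[325,800,520] [  -6. -252.   67.] rows 4.2
```

```bash

python3 -m jog '[{"hand":-1,"slide":[82,-290,81],"spin":0},{"hand":-1,"slide":[82,-290,81],"spin":0},{"hand":-1,"slide":[82,-290,81],"spin":0},{"hand":-1,"slide":[82,-290,81],"spin":0},{"hand":-1,"slide":[82,-290,81],"spin":0}]'>/dev/null; python3 o.py
python3 -m jog '[{"hand":-1,"slide":[82,-290,81],"spin":0},{"hand":-1,"slide":[82,-290,81],"spin":0},{"hand":-1,"slide":[82,-290,81],"spin":0},{"hand":-1,"slide":[82,-290,81],"spin":0},{"hand":-1,"slide":[82,-290,81],"spin":0}]'>/dev/null; python3 s.py [325,700,520] [380,1130,520]
```

```text
5.475 [-0.111 -0.464  1.693  0.294  1.91   1.278] [398.5  90.1 512. ] [[0.96, 0.279, 0.019], [0.264, -0.925, 0.273], [0.094, -0.257, -0.962]]
6.1 [ 0.583 -0.213  1.498  0.22   1.684  1.916] [397.  401.8 516.3] [[0.96, 0.28, 0.018], [0.265, -0.925, 0.272], [0.093, -0.256, -0.962]]
[325,700,520] [  10. -297.   76.] rows 4.9
[380,1130,520] [ 167. -382.  118.] rows 6.9
```

```bash

python3 -m jog '[{"hand":-1,"slide":[10,-297,76],"spin":-50},{"hand":-1,"slide":[10,-297,76],"spin":-50},{"hand":-1,"slide":[10,-297,76],"spin":-50},{"hand":-1,"slide":[10,-297,76],"spin":-50},{"hand":-1,"slide":[10,-297,76],"spin":-50}]'>/dev/null; python3 s.py [325,980,520]
```

```text
6.725 [1.019 0.215 1.064 0.127 1.618 1.452] [324.5 699.5 519.8] [[0.398, 0.917, 0.018], [0.881, -0.388, 0.27], [0.255, -0.092, -0.963]]
[325,980,520] [ 247. -108.   76.] rows 4.5
```

```bash

python3 -m jog '[{"hand":-1,"slide":[240,-19,65],"spin":0},{"hand":-1,"slide":[240,-19,65],"spin":0},{"hand":-1,"slide":[240,-19,65],"spin":0},{"hand":-1,"slide":[240,-19,65],"spin":0}]'>/dev/null; python3 o.py
python3 -m jog '[{"hand":-1,"slide":[58,-5,16],"spin":0}]'>/dev/null; python3 o.py
python3 -m jog '[{"hand":-1,"slide":[58,-5,16],"spin":0}]'>/dev/null; python3 o.py
python3 -m jog '[{"hand":-1,"slide":[58,-5,16],"spin":0}]'>/dev/null; python3 o.py
```

```text
7.225 [1.07  0.92  0.079 0.121 1.874 1.539] [391.9 896.9 513.6] [[0.402, 0.915, 0.025], [0.875, -0.392, 0.285], [0.271, -0.093, -0.958]]
7.35 [1.075 1.123 0.029 0.125 2.015 1.56 ] [389.  900.5 339.4] [[0.418, 0.901, -0.113], [0.908, -0.418, 0.029], [-0.021, -0.115, -0.993]]
7.475 [1.08  1.287 0.041 0.124 1.964 1.566] [391.9 919.  169.1] [[0.419, 0.892, -0.172], [0.896, -0.436, -0.08], [-0.147, -0.121, -0.982]]
7.6 [1.088 1.298 0.051 0.125 1.904 1.569] [391.5 935.3 150.8] [[0.424, 0.892, -0.156], [0.899, -0.435, -0.045], [-0.108, -0.122, -0.987]]
```

At the straight-arm limit a horizontal push made the arm sink and lose its tilt. I'll back off and raise it, then push along the arm's own line instead.

```bash
cat >> s.py <<'E'
# usage: d:dx,dy,dz as strings 'D(...)'
E
cat > d.py <<'E'
import sys
from o import *; import numpy as np
M=R.from_quat(o['eef_rot']).as_matrix()
for a in sys.argv[1:]:print(a,(M.T@np.array(eval(a))).round(0))
E
python3 d.py [-25,-60,170] [20,55,22]
```

```text
7.6 [1.088 1.298 0.051 0.125 1.904 1.569] [391.5 935.3 150.8] [[0.424, 0.892, -0.156], [0.899, -0.435, -0.045], [-0.108, -0.122, -0.987]]
[-25,-60,170] [ -83.  -17. -161.]
[20,55,22] [ 56.  -9. -27.]
```

```bash

python3 -m jog '[{"hand":-1,"slide":[-83,-17,-161],"spin":0},{"hand":-1,"slide":[-83,-17,-161],"spin":0},{"hand":-1,"slide":[-83,-17,-161],"spin":0}]'>/dev/null; python3 o.py
python3 -m jog '[{"hand":-1,"slide":[56,-9,-27],"spin":0}]'>/dev/null; python3 o.py
python3 -m jog '[{"hand":-1,"slide":[56,-9,-27],"spin":0}]'>/dev/null; python3 o.py
python3 -m jog '[{"hand":-1,"slide":[56,-9,-27],"spin":0}]'>/dev/null; python3 o.py
```

```text
7.975 [1.082 0.896 0.289 0.129 1.97  1.571] [360.3 864.4 407.5] [[0.425, 0.898, -0.112], [0.905, -0.423, 0.041], [-0.01, -0.119, -0.993]]
8.1 [1.087 1.032 0.032 0.138 2.055 1.594] [363.3 882.8 425.6] [[0.429, 0.898, -0.099], [0.903, -0.423, 0.073], [0.023, -0.121, -0.992]]
8.225 [1.091 1.049 0.038 0.14  2.017 1.599] [365.1 897.2 407. ] [[0.433, 0.896, -0.096], [0.901, -0.425, 0.088], [0.038, -0.124, -0.992]]
8.35 [1.094 1.037 0.027 0.142 1.984 1.604] [364.6 905.6 424.9] [[0.435, 0.897, -0.075], [0.896, -0.423, 0.138], [0.092, -0.127, -0.988]]
```

```bash

python3 -m jog '[{"hand":-1,"slide":[58,2,-17],"spin":0}]'>/dev/null; python3 o.py
python3 -m jog '[{"hand":-1,"slide":[60,2,-12],"spin":0}]'>/dev/null; python3 o.py
python3 -m jog '[{"hand":-1,"slide":[60,2,-10],"spin":0}]'>/dev/null; python3 o.py
python3 -m jog '[{"hand":-1,"slide":[60,2,-8],"spin":0}]'>/dev/null; python3 o.py
python3 -m jog '[{"hand":-1,"slide":[60,2,-6],"spin":0}]'>/dev/null; python3 o.py
python3 -m jog '[{"hand":-1,"slide":[60,2,-4],"spin":0}]'>/dev/null; python3 o.py
```

```text
8.475 [1.088 1.035 0.025 0.145 1.946 1.598] [373.5 913.4 430.1] [[0.436, 0.898, -0.059], [0.89, -0.421, 0.178], [0.135, -0.13, -0.982]]
8.6 [1.082 1.04  0.025 0.147 1.905 1.593] [384.7 923.1 426.4] [[0.439, 0.897, -0.044], [0.882, -0.421, 0.211], [0.171, -0.132, -0.976]]
8.725 [1.076 1.046 0.025 0.149 1.863 1.587] [394.9 933.2 422.8] [[0.441, 0.897, -0.03], [0.874, -0.421, 0.244], [0.206, -0.134, -0.969]]
8.85 [1.071 1.052 0.025 0.152 1.821 1.583] [404.5 943.1 420.2] [[0.442, 0.897, -0.016], [0.864, -0.421, 0.277], [0.242, -0.136, -0.961]]
8.975 [1.067 1.057 0.025 0.155 1.78  1.578] [413.9 952.9 418.1] [[0.442, 0.897, -0.001], [0.853, -0.42, 0.31], [0.277, -0.138, -0.951]]
9.1 [1.063 1.062 0.025 0.157 1.738 1.574] [423.  962.6 416.7] [[0.442, 0.897, 0.014], [0.841, -0.42, 0.342], [0.312, -0.14, -0.94]]
```

```bash

python3 -m jog '[{"hand":-1,"slide":[61,4,-2],"spin":0}]'>/dev/null
python3 -m jog '[{"hand":-1,"slide":[61,4,0],"spin":0}]'>/dev/null
python3 -m jog '[{"hand":-1,"slide":[61,4,2],"spin":0}]'>/dev/null; python3 o.py
python3 -m jog '[{"hand":-1,"slide":[61,4,4],"spin":0}]'>/dev/null
python3 -m jog '[{"hand":-1,"slide":[60,4,6],"spin":0}]'>/dev/null; python3 o.py
python3 -m jog '[{"hand":-1,"slide":[60,4,8],"spin":0}]'>/dev/null
python3 -m jog '[{"hand":-1,"slide":[60,4,10],"spin":0}]'>/dev/null
python3 -m jog '[{"hand":-1,"slide":[60,4,12],"spin":0}]'>/dev/null; python3 o.py
python3 -m jog '[{"hand":-1,"slide":[60,4,13],"spin":0}]'>/dev/null
python3 -m jog '[{"hand":-1,"slide":[60,4,14],"spin":0}]'>/dev/null
python3 -m jog '[{"hand":-1,"slide":[60,4,14],"spin":0}]'>/dev/null; python3 o.py
```

```text
9.475 [1.046 1.077 0.025 0.168 1.612 1.557] [454.6 989.3 414.3] [[0.438, 0.897, 0.06], [0.796, -0.418, 0.437], [0.417, -0.144, -0.897]]
9.725 [1.036 1.087 0.025 0.175 1.528 1.547] [ 474.1 1006.2  415.3] [[0.432, 0.897, 0.092], [0.761, -0.417, 0.497], [0.484, -0.145, -0.863]]
10.1 [1.024 1.1   0.025 0.187 1.403 1.534] [ 501.3 1030.1  420.1] [[0.419, 0.897, 0.139], [0.7, -0.416, 0.58], [0.579, -0.146, -0.802]]
10.475 [1.013 1.106 0.025 0.199 1.287 1.521] [ 525.8 1049.   434.3] [[0.401, 0.897, 0.185], [0.63, -0.417, 0.655], [0.665, -0.146, -0.733]]
```

Tilt is now 43° (tool sloping 47° down), heading within 3° of the chest's rear direction. Next: the spin alignment and the flight back.

```bash
cat > g.py <<'E'
from h import *; from rig import observe
P=[541.56,21.81,1.24765]
o=observe();M=R.from_quat(o['eef_rot']).as_matrix();p=o['ee_pos']
z=M[:,2];cy=-w([0,0,P[2]],(0,1,0));y=cy-z*(cy@z);y/=np.linalg.norm(y)
print(o['time'],o['joints'].round(2),p.round(1),'chest tcp',w([0,0,-P[2]],p-[P[0],P[1],0]).round(1),'z in chest',w([0,0,-P[2]],z).round(3),'spin',np.degrees(np.arctan2(-y@M[:,0],y@M[:,1])).round(1),'F',w([0,0,-P[2]],o['wrist_force']).round(1),'gap',round(o['finger_gap'],1))
def sl(c,tip=0): # slide so that point 'tip' mm behind TCP reaches chest point c
    d=M.T@(w(P,c)-z*-tip-p); return d
import sys
for a in sys.argv[1:]:
    c=eval(a); d=sl(c[:3],c[3] if len(c)>3 else 0); print(a,'slide',d.round(0),(np.linalg.norm(d)/62.5).round(1))
E
python3 d.py [-50,-600,100]; python3 g.py [24,-98,136,19]
```

```text
10.475 [1.013 1.106 0.025 0.199 1.287 1.521] [ 525.8 1049.   434.3] [[0.401, 0.897, 0.185], [0.63, -0.417, 0.655], [0.665, -0.146, -0.733]]
[-50,-600,100] [-332.  190. -476.]
10.475 [1.01 1.11 0.03 0.2  1.29 1.52] [ 525.8 1049.   434.3] chest tcp [969.  341.1 434.3] z in chest [ 0.68   0.033 -0.733] spin -10.4 F [-0.8  0.9 -0.1] gap 95.1
[24,-98,136,19] slide [-805.  579. -419.] 17.2
```

```bash

python3 -m jog '[{"hand":-1,"slide":[-332,190,-476],"spin":-10},{"hand":-1,"slide":[-332,190,-476],"spin":-10},{"hand":-1,"slide":[-332,190,-476],"spin":-10},{"hand":-1,"slide":[-332,190,-476],"spin":-10},{"hand":-1,"slide":[-332,190,-476],"spin":-10}]'>/dev/null; python3 g.py [250,-20,550] [-60,-80,520] [-90,-97,250]
```

```text
11.1 [0.85 0.3  1.13 0.35 1.04 1.09] [506.8 786.9 485.4] chest tcp [714.5 275.9 485.4] z in chest [ 0.681  0.031 -0.731] spin -0.3 F [-0.4 -0.3 -0.1] gap 94.9
[250,-20,550] slide [-294.  286. -373.] 8.9
[-60,-80,520] slide [-541.  342. -564.] 13.6
[-90,-97,250] slide [-747.  365. -387.] 14.7
```

```bash

python3 -m jog '[{"hand":-1,"slide":[-294,286,-373],"spin":0},{"hand":-1,"slide":[-294,286,-373],"spin":0},{"hand":-1,"slide":[-294,286,-373],"spin":0},{"hand":-1,"slide":[-294,286,-373],"spin":0},{"hand":-1,"slide":[-294,286,-373],"spin":0}]'>/dev/null; python3 g.py [250,-20,550] [-60,-80,520]
python3 -m jog '[{"hand":-1,"slide":[-145,140,-185],"spin":0},{"hand":-1,"slide":[-145,140,-185],"spin":0},{"hand":-1,"slide":[-145,140,-185],"spin":0},{"hand":-1,"slide":[-145,140,-185],"spin":0},{"hand":-1,"slide":[-145,140,-185],"spin":0}]'>/dev/null; python3 g.py [-60,-80,520] [-90,-97,250]
```

```text
11.725 [ 0.42 -0.02  1.42  0.58  1.26  0.69] [582.7 486.2 522.7] chest tcp [453.4 108.4 522.7] z in chest [ 0.68   0.029 -0.733] spin -0.2 F [ 0.3 -0.5 -0.3] gap 95.2
[250,-20,550] slide [-130.  124. -162.] 3.9
[-60,-80,520] slide [-378.  180. -352.] 8.7
12.35 [-0.04 -0.04  1.38  0.72  1.57  0.37] [648.4 221.1 556.1] chest tcp [222.9 -38.  556.1] z in chest [ 0.677  0.024 -0.735] spin -0.3 F [-0.2 -0.7 -0.2] gap 95.4
[-60,-80,520] slide [-232.   39. -166.] 4.6
[-90,-97,250] slide [-437.   61.   12.] 7.1
```

```bash

python3 -m jog '[{"hand":0,"slide":[-232,39,-166],"spin":0},{"hand":0,"slide":[-232,39,-166],"spin":0},{"hand":0,"slide":[-232,39,-166],"spin":0},{"hand":0,"slide":[-232,39,-166],"spin":0},{"hand":0,"slide":[-232,39,-166],"spin":0}]'>/dev/null; python3 g.py [-90,-97,250] [24,-98,136,19] 
python3 -m jog '[{"hand":0,"slide":[-200,15,180],"spin":0},{"hand":0,"slide":[-200,15,180],"spin":0},{"hand":0,"slide":[-200,15,180],"spin":0},{"hand":0,"slide":[-200,15,180],"spin":0},{"hand":0,"slide":[-200,15,180],"spin":0}]'>/dev/null; python3 g.py [-90,-97,250] [24,-98,136,19]
python3 -c "
from rig import *;import cv2
for n in('side','top'):
  c=get_image(n)['color'][100:300,200:420,::-1];cv2.imwrite(f'pics/{n}1.png',cv2.convertScaleAbs(cv2.resize(c,None,fx=3,fy=3,interpolation=2),alpha=1.3,beta=20))"
```

```text
12.975 [-0.52 -0.04  1.44  0.75  1.85 -0.03] [598.1 -59.8 518.8] chest tcp [-59.4 -79.5 518.8] z in chest [ 0.674  0.026 -0.738] spin -0.3 F [ 0.4 -0.3 -0.5] gap 51.4
[-90,-97,250] slide [-204.   23.  177.] 4.3
[24,-98,136,19] slide [-197.   28.  357.] 6.5
13.6 [-0.55  0.07  1.79  0.71  1.54 -0.35] [597.  -83.8 245.8] chest tcp [-82.6 -86.1 245.8] z in chest [ 0.675  0.034 -0.737] spin -0.5 F [ 0.4  0.1 -0.3] gap 47.5
[-90,-97,250] slide [-3. 11. -8.] 0.2
[24,-98,136,19] slide [  5.  17. 171.] 2.8
```

View pics/side1.png

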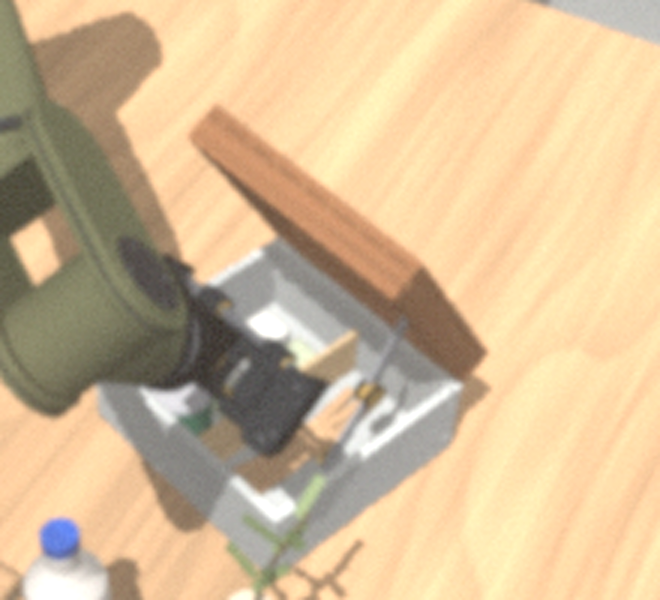

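The gripper is in front of the chest, pointing in under the lid. The knob is at crop (369,393) and the lid edge, bottle and sprig are all clear. Now advancing onto the knob.

```bash

python3 -m jog '[{"hand":0,"slide":[5,17,60],"spin":0},{"hand":0,"slide":[5,17,110],"spin":0},{"hand":0,"slide":[5,17,145],"spin":0},{"hand":0,"slide":[5,17,165],"spin":0},{"hand":0,"slide":[5,17,171],"spin":0}]'; python3 g.py [24,-98,136,19]
python3 -c "
from rig import *;import cv2
c=get_image('side')['color'][160:280,250:410,::-1];cv2.imwrite('pics/side2.png',cv2.convertScaleAbs(cv2.resize(c,None,fx=4,fy=4,interpolation=2),alpha=1.6,beta=30))"
```

```text
time: 14.32
ee_pos: [647.5, 26.1, 126.3]
eef_rot: [0.754, 0.547, 0.285, -0.224]
wrist_force: [0.7, 2.0, 0.9]
finger_gap: 47.7
grip_force: 0.0
14.325 [-0.36  0.2   1.85  0.78  1.27 -0.36] [647.5  26.1 126.3] chest tcp [ 37.7 -99.1 126.3] z in chest [ 0.676  0.031 -0.737] spin -0.2 F [ 2.1 -0.   0.9] gap 47.7
[24,-98,136,19] slide [-4. -2.  3.] 0.1
```

View pics/side2.png

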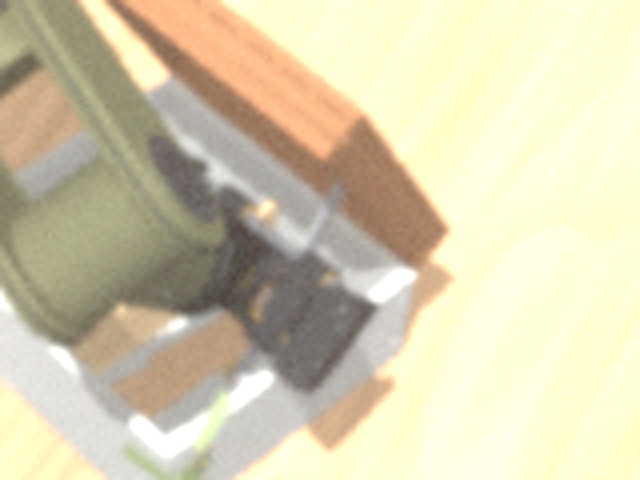

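The gripper now covers the knob position, and the upper arm emerges at (315,225) as expected. Closing: a gap of about 20 confirms the grasp.

```bash

python3 -m jog '[{"hand":1,"slide":[-4,-2,3],"spin":0},{"hand":1,"slide":[-4,-2,3],"spin":0},{"hand":1,"slide":[-4,-2,3],"spin":0},{"hand":1,"slide":[-4,-2,3],"spin":0}]'; python3 g.py [19,-98,140,19] [6,-98,147,19] [-7,-98,151,19] [-24,-98,153,19]
```

```text
time: 14.88
ee_pos: [645.0, 24.6, 120.0]
eef_rot: [0.755, 0.546, 0.285, -0.224]
wrist_force: [3.0, -1.9, -0.7]
finger_gap: 20.2
grip_force: 30.0
14.875 [-0.36  0.21  1.86  0.79  1.26 -0.37] [645.   24.6 120. ] chest tcp [ 35.5 -97.2 120. ] z in chest [ 0.675  0.029 -0.737] spin -0.4 F [-0.9 -3.5 -0.7] gap 20.2
[19,-98,140,19] slide [ 1.  0. -7.] 0.1
[6,-98,147,19] slide [ -4.  -0. -21.] 0.3
[-7,-98,151,19] slide [-10.  -1. -33.] 0.5
[-24,-98,153,19] slide [-22.  -1. -45.] 0.8
```

Pinched, gap 20.2. Now swing the knee up and forward along its arc.

```bash

python3 -m jog '[{"hand":1,"slide":[1,0,-7],"spin":0},{"hand":1,"slide":[-1,0,-14],"spin":0},{"hand":1,"slide":[-4,0,-21],"spin":0},{"hand":1,"slide":[-7,0,-27],"spin":0},{"hand":1,"slide":[-10,-1,-33],"spin":0}]'; python3 g.py [-24,-98,153,19] [-36,-98,152,19]
```

```text
time: 15.5
ee_pos: [635.7, -2.9, 135.8]
eef_rot: [0.756, 0.545, 0.285, -0.224]
wrist_force: [12.0, 1.8, -10.2]
finger_gap: 20.2
grip_force: 30.0
15.5 [-0.41  0.18  1.86  0.77  1.31 -0.38] [635.7  -2.9 135.8] chest tcp [  6.4 -97.2 135.8] z in chest [ 0.675  0.029 -0.737] spin -0.5 F [  5.5 -10.8 -10.2] gap 20.2
[-24,-98,153,19] slide [-11.  -0. -14.] 0.3
[-36,-98,152,19] slide [-20.  -0. -22.] 0.5
```

```bash

python3 -m jog '[{"hand":1,"slide":[-3,0,-5],"spin":0},{"hand":1,"slide":[-7,0,-10],"spin":0},{"hand":1,"slide":[-11,0,-14],"spin":0},{"hand":1,"slide":[-11,0,-14],"spin":0}]'; python3 g.py
python3 -m jog '[{"hand":0.1,"slide":[0,0,0],"spin":0},{"hand":0,"slide":[0,0,0],"spin":0},{"hand":0,"slide":[0,0,0],"spin":0},{"hand":0,"slide":[0,0,0],"spin":0}]'; python3 g.py [-130,-98,300] [-130,-60,520]
```

```text
time: 16.0
ee_pos: [630.2, -19.5, 139.1]
eef_rot: [0.755, 0.546, 0.285, -0.224]
wrist_force: [7.7, 2.6, -8.0]
finger_gap: 20.2
grip_force: 30.0
16.0 [-0.44  0.18  1.86  0.76  1.33 -0.39] [630.2 -19.5 139.1] chest tcp [-11.  -97.2 139.1] z in chest [ 0.676  0.03  -0.737] spin -0.5 F [ 4.9 -6.5 -8. ] gap 20.2
time: 16.5
ee_pos: [629.0, -19.2, 140.1]
eef_rot: [0.755, 0.547, 0.284, -0.225]
wrist_force: [-0.2, 0.5, -0.3]
finger_gap: 46.8
grip_force: 0.0
16.5 [-0.44  0.18  1.86  0.76  1.34 -0.39] [629.  -19.2 140.1] chest tcp [-11.2 -95.9 140.1] z in chest [ 0.675  0.034 -0.737] spin -0.4 F [ 0.4  0.4 -0.3] gap 46.8
[-130,-98,300] slide [  20.   -5. -198.] 3.2
[-130,-60,520] slide [ 169.  -49. -359.] 6.4
```

The knee is well past centre (knob at about (-24,154)) and released. Backing out now. The present slope also suits pushing the lid from behind, because the fingers lie along its outer face.

```bash

python3 -m jog '[{"hand":0,"slide":[0,0,-40],"spin":0},{"hand":0,"slide":[0,0,-100],"spin":0},{"hand":0,"slide":[10,-2,-160],"spin":0},{"hand":0,"slide":[20,-5,-198],"spin":0}]'; python3 -m jog '[{"hand":1,"slide":[150,-44,-160],"spin":0},{"hand":1,"slide":[150,-44,-160],"spin":0},{"hand":1,"slide":[150,-44,-160],"spin":0},{"hand":1,"slide":[150,-44,-160],"spin":0}]' ; python3 g.py [80,0,460] [46,0,305]
python3 -c "
from rig import *;import cv2
for n in('side',):
  c=get_image(n)['color'][100:300,200:420,::-1];cv2.imwrite(f'pics/{n}3.png',cv2.convertScaleAbs(cv2.resize(c,None,fx=3,fy=3,interpolation=2),alpha=1.3,beta=20))"
```

```text
time: 17.0
ee_pos: [592.9, -134.5, 302.4]
eef_rot: [0.755, 0.547, 0.285, -0.224]
wrist_force: [0.3, -0.6, 0.7]
finger_gap: 47.6
grip_force: 0.0
time: 17.5
ee_pos: [557.2, -118.8, 524.5]
eef_rot: [0.754, 0.548, 0.285, -0.223]
wrist_force: [0.8, 0.6, -0.9]
finger_gap: 13.3
grip_force: 0.0
17.5 [-0.64 -0.05  1.45  0.74  1.94 -0.11] [ 557.2 -118.8  524.5] chest tcp [-128.3  -59.5  524.5] z in chest [ 0.674  0.03  -0.738] spin -0.2 F [ 0.9 -0.6 -0.9] gap 13.3
[80,0,460] slide [110. -54. 190.] 3.6
[46,0,305] slide [-20. -51. 281.] 4.6
```

View pics/side3.png

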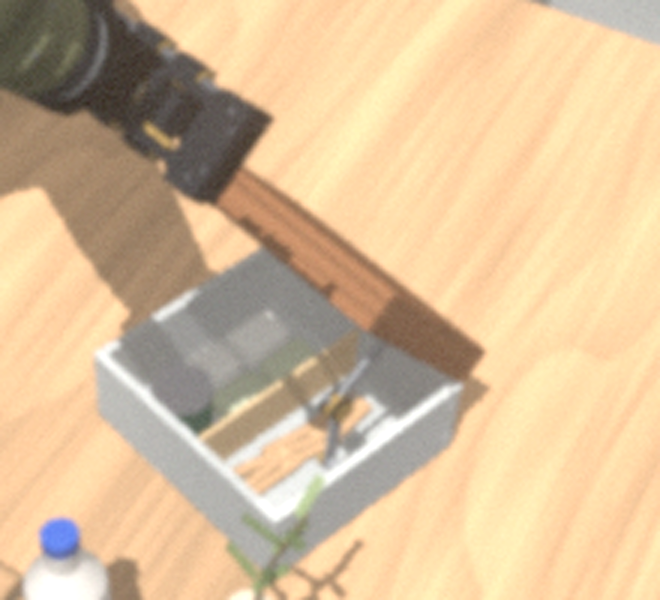

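The knob has moved forward to crop (337,407), the two arms are clearly bent, and the lid has come down a little: unlocked. Now over the lid and down behind its front edge.

```bash

python3 -m jog '[{"hand":1,"slide":[110,-54,190],"spin":0},{"hand":1,"slide":[110,-54,190],"spin":0},{"hand":1,"slide":[110,-54,190],"spin":0},{"hand":1,"slide":[110,-54,190],"spin":0}]'>/dev/null;python3 g.py [62,0,340] [50,0,305]
python3 -m jog '[{"hand":1,"slide":[-60,2,50],"spin":0},{"hand":1,"slide":[-95,3,75],"spin":0},{"hand":1,"slide":[-95,3,75],"spin":0}]'; python3 g.py [50,0,305] [20,0,285]
```

```text
18.05 [-0.28 -0.21  1.71  0.74  1.63  0.09] [566.7  99.9 454.4] chest tcp [ 82.1   1.  454.4] z in chest [ 0.675  0.036 -0.737] spin -0.4 F [-0.7 -0.1  0.6] gap 0.3
[62,0,340] slide [-92.   4.  71.] 1.9
[50,0,305] slide [-125.    5.   88.] 2.4
time: 18.42
ee_pos: [558.5, 79.7, 329.6]
eef_rot: [0.756, 0.545, 0.281, -0.23]
wrist_force: [0.2, -0.3, -0.0]
finger_gap: 0.1
grip_force: 0.0
18.425 [-0.32 -0.19  1.89  0.74  1.51 -0.07] [558.5  79.7 329.6] chest tcp [ 60.3   2.4 329.6] z in chest [ 0.675  0.042 -0.737] spin -0.9 F [-0.2 -0.3 -0. ] gap 0.1
[50,0,305] slide [-24.   3.  11.] 0.4
[20,0,285] slide [-60.   4.   6.] 1.0
```

```bash
cat > lid.py <<'E'
import sys; from g import *
for t in map(float,sys.argv[1:]) if 0 else TH:
    c=(120-210*np.cos(t)+46*np.sin(t),0,100+210*np.sin(t)+46*np.cos(t)); print(t,np.round(c),sl(c).round(0))
E
sed -i 's/^import sys; from g import \*/import sys; TH=[float(a) for a in sys.argv[1:]]; sys.argv=sys.argv[:1]; from g import */; s/map(float,sys.argv\[1:\]) if 0 else TH/TH/' lid.py
python3 lid.py .92 .86 .8 .72 .64 .56 .48
```

```text
18.425 [-0.32 -0.19  1.89  0.74  1.51 -0.07] [558.5  79.7 329.6] chest tcp [ 60.3   2.4 329.6] z in chest [ 0.675  0.042 -0.737] spin -0.9 F [-0.2 -0.3 -0. ] gap 0.1
0.92 [ 29.   0. 295.] [-46.   3.   5.]
0.86 [ 18.   0. 289.] [-59.   3.   1.]
0.8 [  7.   0. 283.] [-71.   3.  -2.]
0.72 [ -8.   0. 273.] [-88.   4.  -4.]
0.64 [-21.   0. 262.] [-105.    4.   -5.]
0.56 [-33.   0. 251.] [-122.    4.   -5.]
0.48 [-45.   0. 238.] [-140.    4.   -4.]
```

```bash

python3 -m jog '[{"hand":1,"slide":[-30,3,5],"spin":0},{"hand":1,"slide":[-46,3,5],"spin":0},{"hand":1,"slide":[-52,3,3],"spin":0},{"hand":1,"slide":[-59,3,1],"spin":0},{"hand":1,"slide":[-71,3,-2],"spin":0}]'; python3 g.py
python3 -m jog '[{"hand":1,"slide":[-9,0,-1],"spin":0},{"hand":1,"slide":[-18,0,-2],"spin":0},{"hand":1,"slide":[-27,0,-3],"spin":0},{"hand":1,"slide":[-35,0,-3],"spin":0}]'; python3 lid.py .56 .48 .4 .32 .24 .16
```

```text
time: 19.05
ee_pos: [547.2, 27.5, 291.2]
eef_rot: [0.754, 0.547, 0.285, -0.225]
wrist_force: [3.5, 3.5, 0.7]
finger_gap: 0.7
grip_force: 1.6
19.05 [-0.42 -0.17  1.94  0.73  1.52 -0.2 ] [547.2  27.5 291.2] chest tcp [  7.2  -3.6 291.2] z in chest [ 0.676  0.032 -0.736] spin -0.3 F [ 4.4 -2.2  0.7] gap 0.7
time: 19.55
ee_pos: [537.8, 0.4, 268.1]
eef_rot: [0.755, 0.546, 0.284, -0.225]
wrist_force: [2.3, -0.4, 3.3]
finger_gap: 0.5
grip_force: 1.5
19.55 [-0.48 -0.15  1.96  0.72  1.53 -0.27] [5.378e+02 4.000e-01 2.681e+02] chest tcp [-21.5  -3.2 268.1] z in chest [ 0.675  0.033 -0.737] spin -0.4 F [ 0.4 -2.3  3.3] gap 0.5
0.56 [-33.   0. 251.] [-21.  -3.   5.]
0.48 [-45.   0. 238.] [-38.  -3.   7.]
0.4 [-56.   0. 224.] [-55.  -2.   9.]
0.32 [-65.   0. 210.] [-71.  -2.  14.]
0.24 [-73.   0. 195.] [-88.  -2.  19.]
0.16 [-80.   0. 179.] [-103.   -2.   26.]
```

Contact is light (about 3 to 5 N) and the lid is following. Continuing.

```bash

python3 -m jog '[{"hand":1,"slide":[-11,0,3],"spin":0},{"hand":1,"slide":[-21,0,5],"spin":0},{"hand":1,"slide":[-30,0,6],"spin":0},{"hand":1,"slide":[-38,0,7],"spin":0},{"hand":1,"slide":[-47,0,8],"spin":0}]'; 
python3 -m jog '[{"hand":1,"slide":[-8,0,1],"spin":0},{"hand":1,"slide":[-16,0,3],"spin":0},{"hand":1,"slide":[-24,0,5],"spin":0},{"hand":1,"slide":[-32,0,8],"spin":0}]'; python3 lid.py .2 .16 .12 .08 .04 0 -.03
```

```text
time: 20.18
ee_pos: [527.4, -26.3, 229.8]
eef_rot: [0.755, 0.547, 0.284, -0.226]
wrist_force: [0.8, 1.8, -0.4]
finger_gap: 0.3
grip_force: 0.9
time: 20.68
ee_pos: [521.5, -43.7, 202.7]
eef_rot: [0.755, 0.547, 0.284, -0.225]
wrist_force: [0.3, 1.9, 1.0]
finger_gap: 0.1
grip_force: 0.8
20.675 [-0.57 -0.08  2.02  0.71  1.49 -0.41] [521.5 -43.7 202.7] chest tcp [-68.5  -1.8 202.7] z in chest [ 0.675  0.033 -0.737] spin -0.4 F [1.9 0.3 1. ] gap 0.1
0.2 [-77.   0. 187.] [-17.  -1.   6.]
0.16 [-80.   0. 179.] [-25.  -1.  10.]
0.12 [-83.   0. 171.] [-32.  -1.  14.]
0.08 [-86.   0. 163.] [-40.  -1.  18.]
0.04 [-88.   0. 154.] [-47.  -1.  23.]
0.0 [-90.   0. 146.] [-54.  -0.  27.]
-0.03 [-91.   0. 140.] [-59.  -0.  31.]
```

```bash

python3 -m jog '[{"hand":1,"slide":[-9,0,3],"spin":0},{"hand":1,"slide":[-17,0,6],"spin":0},{"hand":1,"slide":[-25,0,10],"spin":0},{"hand":1,"slide":[-32,0,14],"spin":0},{"hand":1,"slide":[-40,0,18],"spin":0}]'; python3 lid.py .08 .04 .02 0 -.03
```

```text
time: 21.3
ee_pos: [515.3, -59.8, 162.5]
eef_rot: [0.755, 0.547, 0.284, -0.225]
wrist_force: [0.3, 1.3, 0.8]
finger_gap: 0.6
grip_force: 0.6
21.3 [-0.6  -0.03  2.04  0.7   1.45 -0.48] [515.3 -59.8 162.5] chest tcp [-85.8  -1.  162.5] z in chest [ 0.675  0.033 -0.737] spin -0.4 F [1.4 0.1 0.8] gap 0.6
0.08 [-86.   0. 163.] [ 0. -1. -0.]
0.04 [-88.   0. 154.] [-7. -1.  5.]
0.02 [-89.   0. 150.] [-11.  -1.   7.]
0.0 [-90.   0. 146.] [-14.  -1.   9.]
-0.03 [-91.   0. 140.] [-19.  -0.  13.]
```

```bash

python3 -m jog '[{"hand":1,"slide":[-4,0,2],"spin":0},{"hand":1,"slide":[-8,0,5],"spin":0},{"hand":1,"slide":[-11,0,7],"spin":0},{"hand":1,"slide":[-14,0,9],"spin":0},{"hand":1,"slide":[-16,0,11],"spin":0}]'; python3 g.py
python3 -m jog '[{"hand":1,"slide":[-2,0,1],"spin":0},{"hand":1,"slide":[-2,0,2],"spin":0}]'; python3 g.py
```

```text
time: 21.92
ee_pos: [514.0, -63.2, 146.7]
eef_rot: [0.754, 0.547, 0.286, -0.226]
wrist_force: [-5.8, -1.0, 19.2]
finger_gap: 0.1
grip_force: 8.9
21.925 [-0.61 -0.01  2.05  0.7   1.44 -0.51] [514.  -63.2 146.7] chest tcp [-89.3  -0.8 146.7] z in chest [ 0.678  0.034 -0.734] spin -0.3 F [-2.8  5.2 19.2] gap 0.1
time: 22.18
ee_pos: [514.1, -63.1, 146.4]
eef_rot: [0.753, 0.548, 0.287, -0.227]
wrist_force: [-9.9, -1.5, 24.4]
finger_gap: 0.9
grip_force: 11.9
22.175 [-0.61 -0.01  2.05  0.71  1.44 -0.51] [514.1 -63.1 146.4] chest tcp [-89.3  -0.9 146.4] z in chest [ 0.68   0.035 -0.733] spin -0.2 F [-4.5  8.9 24.4] gap 0.9
```

The force jumped to 24 N and the tip stopped at z 146, which is the shut height with the finger's corner allowed for. Backing straight off and checking.

```bash

python3 -m jog '[{"hand":1,"slide":[5,0,-8],"spin":0},{"hand":1,"slide":[20,0,-30],"spin":0},{"hand":1,"slide":[60,0,-70],"spin":0},{"hand":1,"slide":[100,0,-110],"spin":0},{"hand":1,"slide":[140,0,-150],"spin":0}]'
python3 -c "
from rig import *;import cv2,numpy as np
f=lambda n:cv2.convertScaleAbs(cv2.resize(get_image(n)['color'][90:340,160:440,::-1],(400,357)),alpha=1.4,beta=15)
cv2.imwrite('pics/end.png',np.hstack([f('side'),f('top')]))"
```

```text
time: 22.8
ee_pos: [519.3, -63.9, 347.3]
eef_rot: [0.755, 0.546, 0.284, -0.225]
wrist_force: [1.0, -0.6, 0.1]
finger_gap: 0.7
grip_force: 0.0
```

View pics/end.png

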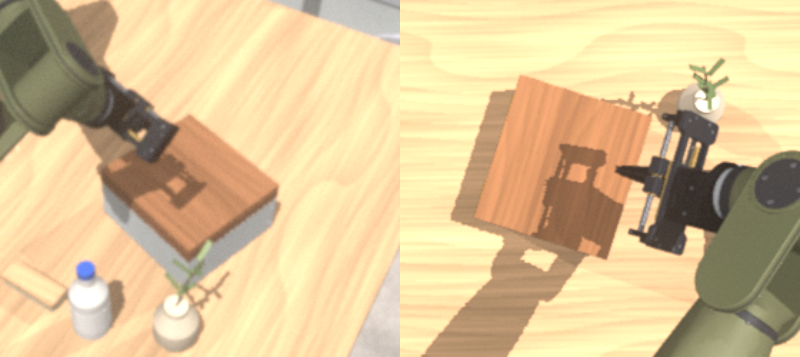

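The lid lies flat on the chest: side view shows an even joint round (190,215). Vase, bottle and brush stand where they were, with the vase still at top pixel (372,162), and the arm touches nothing. Handing in.

```bash
python3 -c "
from rig import *
print(sign_off())"
```

```text
the job is handed in; nothing more can be done
None
```

I unlocked the stay, lowered the lid gently until it was shut, and handed the job in at about 23 s; the final pictures show the bottle, vase and brush still in place, but the hand-in gave no verdict.

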